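Seat the backplate, find the loose bolt and hold its cap open

ROBOT

A 6-joint arm with a two-finger parallel gripper is mounted at the origin on a cart in front of the work surface, level with it; the furniture and walls round the work are solid. World frame = base frame: x ahead of the robot, y to its left, z up, the work surface at z = 0. Lengths are in mm, angles in rad, forces in N, time in s.
With the tool pointing down it reaches from about 275 to 1000 mm from the base axis. Payload 8.4 kg.
Tool frame: the origin (TCP) lies midway between the tips of the shut fingers; the grasp point (between the pads) lies 19 mm behind it; z points along the fingers, x is the direction in which the jaws open and shut, and the axes are right-handed (so a half turn about z gives the same grasp; the last joint's range is limited). The gripper opens to 85 mm and grips with 20 to 120 N. Pads are 22 mm wide; open, the fingers measure 114 mm over their backs; the gripper's body (76 mm by 85 mm) begins 54 mm behind the grasp point. The pads swing forward as they close: fully open they stand 13 mm farther back than shut.
Start: joints at [-1.182, 0.353, 1.633, -0, 1.155, -0.002], TCP at [238.079, -577.881, 231.281] pointing down, gripper open.
Joint ranges: [-2.63, 2.63], [-0.92, 2.1], [0.06, 2.66], [-1.3, 4.44], [0, 2.69], [-3.02, 3.02]. Speed limits (rad/s): [2.22, 2.22, 2.79, 3.14, 3.14, 3.14].

INTERFACE

Orientations are given as [roll, pitch, yaw] about the fixed x, y, z axes, in that order (R = Rz(yaw) Ry(pitch) Rx(roll)).
In Python, from rig import sense, grab_frame, camera_model, job gives the robot as it stands.
- The arm moves only by the tool arm_command, never from a script. Its argument "plan" is a list of rows, each an object with "translation": the shift along the tool's x, y, z in cm, a list of three; "twist": the turn about the tool's z in rad; "gripper": the opening, from 0 (shut) to 1 (fully open). A call has exactly 5 rows; each row is the pose to reach, as a shift and turn from the pose measured when the call began, along the tool's axes at that moment; what a row does not reach only later rows make up. A row lasts 1/12 s, in which the tool goes at most 41.7 mm and 7.16 degrees, less where a joint would pass 70% of its speed; a pose out of reach is approached as far as the arm can. A call with a gripper value outside its range is refused whole. The fingers move at their own pace and stop on an object; "squeeze" is the grip in N (left out, the last holds). Time passes only in rows, so rows that repeat a pose let the fingers close, or fill a call up. It gives the time, the measured TCP pose, the force and the opening at its end, in the units of the state.
- sense(): the state, without advancing time (a new reading comes with each control period).
- grab_frame(name): name is "scene" or "top" or "wrist"; returns the picture (384x512x3 uint8, blue, green, red); there is no depth.
- camera_model(name): a dict with "fx", "fy", "cx", "cy" (pixels), "pose" (4x4, takes a point from camera to world coordinates). Camera axes: x right, y down, z forward; pixel columns grow to the right and rows downward; lengths in mm; the calibration is good to about 2 mm. A picture is of the moment at which its call begins: read the wrist's pose just before it. camera_model takes no time and is no camera call; for the wrist camera it gives the pose at the moment of the call.
- job.sign_off(): hands the job in, once; it reports no verdict.
The state is a dict: "clock": time; "qpos": joint angles; "qvel": joint speeds; "joint_efforts": joint torques, N m; "eef_pos": TCP position; "tcp_rot": TCP orientation; "contact_force": force on the tool from outside, world axes, zero at the start; "wrist_torque": the same for the moment, N m; "opening": opening from 0.0 (shut) to 1.0 (fully open).
Only numpy, scipy, OpenCV 4.12 (cv2) and the standard library are available. Lean on these libraries where they do the work, as an engineer would, in place of code of your own. Each camera call takes 0.05 s, during which the arm holds its last target.

TASK

Get the weld fixture ready: first take the backplate by its lug, lower it over the two locating pins until it lies flush on the fixture, and let go of it. Then tap the caps of the three bolts from above until you find the loose one, which sinks a few millimetres and stays down; lift only its hinged cap (it has a cross-bar for that) well past 45 degrees, and finish while still holding it open there for the fitter. Leave the other caps shut, and do not disturb the mandrel, the nut and the wrench.

Things in the scene. Friction and masses are not known exactly. Their poses are not given: they have to be found in the camera images.
- fixture: weld fixture, a dark steel slab 200 (x) x 290 (y) x 12 mm fixed to the table; origin at the centre of its underside, z up, x away from the robot at yaw 0. Two upright pins on its near part (see seat); behind them at x = +50 mm stand three identical capped bolts at y = -100, 0 and +100 mm
- seat (a point): point on the slab's top face midway between the two locating pins, at x = -60 mm of the fixture; axes as the fixture's. The pins stand at y = -55 and +55 mm, 10 mm diameter, 20 mm tall above the slab, tops bevelled. The centre of the backplate's underside comes here
- backplate: loose steel plate 60 (x) x 150 (y) x 8 mm, about 0.5 kg, flat on the table right of the fixture; through holes of 12 mm diameter at y = -55 and +55 mm; an upright grip lug in the middle, 44 (x) x 14 (y) mm, top 44 mm above the underside: grip it across the 14 mm. Origin at the centre of the underside, z up. It may sit either way round
- mandrel_0: bystander: steel mandrel with a T handle, 38 mm diameter, 69 mm tall; origin under its centre
- hex_nut_0: bystander: large hexagonal nut, 30 x 34 x 16 mm; origin under its centre
- wrench_17: bystander: combination wrench, 203 mm long, lying flat; origin under its centre
- lid_a: hinged cap of one of the bolts (letters tell no place): round cover, 38 mm diameter, with a tongue to a cross-bar at the robot's side. Origin on the hinge axis, 50 mm above the table when shut; x away from the robot, y along the hinge, z up. Centre of the cover's top, where to tap: (-26, 0, 4) mm. Centre of the cross-bar (12 mm diameter, 26 mm long along y, free all round, 34 mm clear to the slab): (-71, 0, 2) mm
- cap_a (a joint): opening angle of lid_a, rad: 0 shut, grows as the cross-bar side rises, stop at 1.2 (69 degrees). A weak spring shuts it when let go; holding it up takes about 1 to 2 N at the bar
- bolt_a (a joint): how far the bolt under lid_a has sunk, m, 0 at the start; the cap moves with its bolt. A tight bolt does not move (under 1 mm at 20 N). The loose one slides down 6 mm when its cap is pressed with more than about 4 N (8 to 10 N is ample) and stays down; a pull upward of more than about 12 N would draw it out again
- lid_b: hinged cap of one of the bolts (letters tell no place): round cover, 38 mm diameter, with a tongue to a cross-bar at the robot's side. Origin on the hinge axis, 50 mm above the table when shut; x away from the robot, y along the hinge, z up. Centre of the cover's top, where to tap: (-26, 0, 4) mm. Centre of the cross-bar (12 mm diameter, 26 mm long along y, free all round, 34 mm clear to the slab): (-71, 0, 2) mm
- cap_b (a joint): opening angle of lid_b, rad: 0 shut, grows as the cross-bar side rises, stop at 1.2 (69 degrees). A weak spring shuts it when let go; holding it up takes about 1 to 2 N at the bar
- bolt_b (a joint): how far the bolt under lid_b has sunk, m, 0 at the start; the cap moves with its bolt. A tight bolt does not move (under 1 mm at 20 N). The loose one slides down 6 mm when its cap is pressed with more than about 4 N (8 to 10 N is ample) and stays down; a pull upward of more than about 12 N would draw it out again
- lid_c: hinged cap of one of the bolts (letters tell no place): round cover, 38 mm diameter, with a tongue to a cross-bar at the robot's side. Origin on the hinge axis, 50 mm above the table when shut; x away from the robot, y along the hinge, z up. Centre of the cover's top, where to tap: (-26, 0, 4) mm. Centre of the cross-bar (12 mm diameter, 26 mm long along y, free all round, 34 mm clear to the slab): (-71, 0, 2) mm
- cap_c (a joint): opening angle of lid_c, rad: 0 shut, grows as the cross-bar side rises, stop at 1.2 (69 degrees). A weak spring shuts it when let go; holding it up takes about 1 to 2 N at the bar
- bolt_c (a joint): how far the bolt under lid_c has sunk, m, 0 at the start; the cap moves with its bolt. A tight bolt does not move (under 1 mm at 20 N). The loose one slides down 6 mm when its cap is pressed with more than about 4 N (8 to 10 N is ample) and stays down; a pull upward of more than about 12 N would draw it out again
Not all that is in view belongs to the job. Leave any blue or turquoise look-alike of the backplate alone.

How it is judged (in metres and radians):
On the way, in this order (a step that is already met when the one before it is completed fails the run):
1. the backplate lies flush over both pins and has been let go (z of backplate in the frame of seat between -0.002 and 0.002 m and horizontal distance between backplate and seat below 0.004 m and angle between backplate's own z axis and vertical below 0.03 rad and angle between the x axis of backplate and the x axis of fixture, either way round below 0.06 rad and contact force between the fingers and backplate below 0.1 N), for 0.2 s.
2. the loose bolt has been found: its tapped cap has sunk with it (value of joint any of bolt_a, bolt_b, bolt_c above 0.003 m), for 0.1 s.
At the end, for the whole second after the job is handed in: the backplate is flush over the pins (underside within 2 mm of the slab, centre within 4 mm, level, square within 0.06 rad); the cap of the loose (sunk, more than 3 mm) bolt is open by more than 0.75 rad and carried by the fingers (contact over 0.2 N); the two other caps are shut (under 0.15 rad) (z of backplate in the frame of seat between -0.002 and 0.002 m and horizontal distance between backplate and seat below 0.004 m and angle between backplate's own z axis and vertical below 0.03 rad and angle between the x axis of backplate and the x axis of fixture, either way round below 0.06 rad and ((value of joint bolt_a above 0.003 m and value of joint cap_a above 0.75 rad and contact force between the fingers and lid_a above 0.2 N and value of joint each of cap_b, cap_c below 0.15 rad) or (value of joint bolt_b above 0.003 m and value of joint cap_b above 0.75 rad and contact force between the fingers and lid_b above 0.2 N and value of joint each of cap_a, cap_c below 0.15 rad) or (value of joint bolt_c above 0.003 m and value of joint cap_c above 0.75 rad and contact force between the fingers and lid_c above 0.2 N and value of joint each of cap_a, cap_b below 0.15 rad))); the arm keeps its last pose, push and grip.
It fails at once if a cap is lifted (over 0.25 rad) whose bolt has not been shown loose by sinking ((value of joint cap_a above 0.25 rad and value of joint bolt_a below 0.002 m) or (value of joint cap_b above 0.25 rad and value of joint bolt_b below 0.002 m) or (value of joint cap_c above 0.25 rad and value of joint bolt_c below 0.002 m)).
It fails at once if the mandrel, nut or wrench is moved by more than 20 mm (distance of any of mandrel_0, hex_nut_0, wrench_17 from where it was at the start of the episode above 0.02 m).
It also fails if it takes over 66 s, if anything falls off the work surface, if the arm or the gripper's body presses on something with over 40 N, if the wrist force passes 120 N, or if a joint passes its speed limit or range.

## Working session

There is one attempt and no reset: what is moved stays moved. The work goes in short steps, Python scripts to look and compute and a tool call to move; the robot and the scene stay as the last step left them, time stands still between calls to the robot, and variables do not carry over. Pictures are saved under pics/ and viewed, and the job is handed in when it is done.

Besides the shell and the picture viewer there is one more tool, called after "Call:" by a JSON object that holds its "method" and its "body", one argument or row to a line. arm_command: Moves the arm, as the interface text tells. Its arguments: {"type":"object","properties":{"plan":{"type":"array","items":{"type":"object","properties":{"translation":{"type":"array","items":{"type":"number"}},"twist":{"type":"number"},"gripper":{"type":"number"}}}},"squeeze":{"type":"number"}},"required":["plan"]}

```bash
ls; mkdir -p pics
python3 - <<'E'
from rig import sense, grab_frame, camera_model, job
import cv2
s=sense();print(s)
for n in ["scene","top","wrist"]:
    f=grab_frame(n);cv2.imwrite(f"pics/a_{n}.png",f)
    c=camera_model(n);print(n,c)
E
```

```text
pics
{'clock': 0.0, 'qpos': array([-1.18239618e+00,  3.53645328e-01,  1.63413439e+00,  1.02474373e-05,
        1.15515629e+00, -2.40458314e-03]), 'qvel': array([-0.00167215, -0.00171183, -0.00136593,  0.00147919, -0.00035017,
        0.0006313 ]), 'joint_efforts': array([-2.42853464e-03, -6.05253482e+01, -3.42067838e+01, -1.54900708e-04,
        9.49464535e-03,  9.46552490e-07]), 'eef_pos': array([ 237.90854437, -577.44979818,  230.56331326]), 'tcp_rot': array([-3.14158005e+00,  1.34332624e-03, -1.17999573e+00]), 'contact_force': array([-0.24006918,  0.13585122,  0.44295228]), 'wrist_torque': array([-0.0196389 ,  0.02773519, -0.02463279]), 'opening': 0.9989518920136783}
scene {'fx': 470.74810683291395, 'fy': 470.74810683291395, 'cx': 262.7345236104677, 'cy': 185.3285780822123, 'pose': array([[-8.70748207e-01, -2.27184789e-01,  4.36101630e-01,
        -2.04647407e+02],
       [-4.91701926e-01,  4.11606614e-01, -7.67339046e-01,
         1.13457472e+03],
       [-5.17455648e-03, -8.82591110e-01, -4.70112920e-01,
         8.86518189e+02],
       [ 0.00000000e+00,  0.00000000e+00,  0.0000
[... 255 characters left out ...]
66e-01, -9.27668348e-03,  8.00030564e-03,
        -1.92555935e+02],
       [-7.50154975e-03, -5.26066680e-02, -9.98587135e-01,
         1.55506561e+03],
       [ 0.00000000e+00,  0.00000000e+00,  0.00000000e+00,
         1.00000000e+00]])}
wrist {'fx': 302.15389144825986, 'fy': 302.15389144825986, 'cx': 256.27625692995497, 'cy': 193.02998554343628, 'pose': array([[ 3.80886191e-01, -8.79291938e-01, -2.85956984e-01,
         3.10713498e+02],
       [-9.24620456e-01, -3.62764337e-01, -1.16099304e-01,
        -5.47278302e+02],
       [-1.64981306e-03,  3.08622298e-01, -9.51183239e-01,
         3.73083886e+02],
       [ 0.00000000e+00,  0.00000000e+00,  0.00000000e+00,
         1.00000000e+00]])}
```

View pics/a_scene.png

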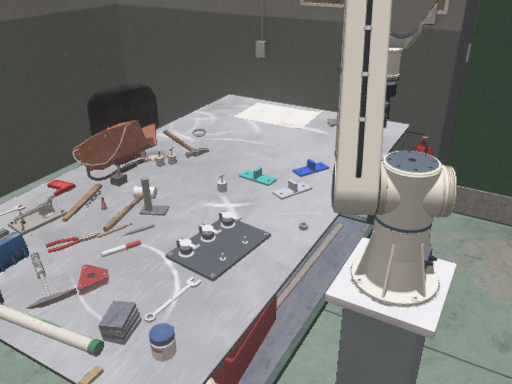

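View pics/a_top.png

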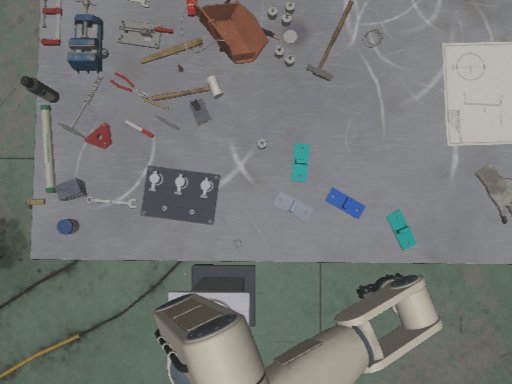

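View pics/a_wrist.png

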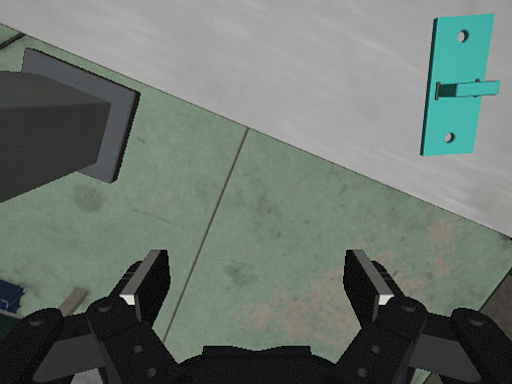

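Plate candidates in the top view: grey (293,206), blue (345,203), turquoise (301,163), turquoise (401,229). The task excludes blue and turquoise ones, so it is the grey steel one, which lies right of the fixture (180,194). I'll confirm with a crop and measure coarsely.

```bash
cat > h.py <<'E'
import numpy as np, cv2
from rig import sense, grab_frame, camera_model
from scipy.spatial.transform import Rotation as Ro
def ray(c,u,v,z):
    P=c["pose"]; d=P[:3,:3]@np.array([(u-c["cx"])/c["fx"],(v-c["cy"])/c["fy"],1.]); o=P[:3,3]
    return o+d*((z-o[2])/d[2])
def proj(c,p):
    P=c["pose"]; q=P[:3,:3].T@(np.asarray(p,float)-P[:3,3])
    return np.array([c["fx"]*q[0]/q[2]+c["cx"],c["fy"]*q[1]/q[2]+c["cy"]])
def delta(target,yaw=None):
    """shift in cm along tool axes to target xyz (mm), and twist"""
    s=sense(); R=Ro.from_euler("xyz",s["tcp_rot"]).as_matrix()
    d=R.T@(np.asarray(target,float)-s["eef_pos"])/10
    return d
E
python3 - <<'E'
from h import *
f=cv2.imread("pics/a_top.png"); c=camera_model("top")
crop=f[130:255,120:330]; cv2.imwrite("pics/a_crop.png",cv2.resize(crop,None,fx=3.8,fy=3.8,interpolation=cv2.INTER_CUBIC))
for n,u,v in [("plate",293,206),("fix c",180,194),("mandrel",262,143),("nut",238,243),("wrench",112,201),("teal",301,163),("blue",345,203)]:
    print(n,ray(c,u,v,10).round())
E
```

```text
plate [ 493. -331.   10.]
fix c [536. 117.  10.]
mandrel [ 742. -206.   10.]
nut [ 345. -115.   10.]
wrench [506. 386.  10.]
teal [ 664. -362.   10.]
blue [ 507. -535.   10.]
```

View pics/a_crop.png

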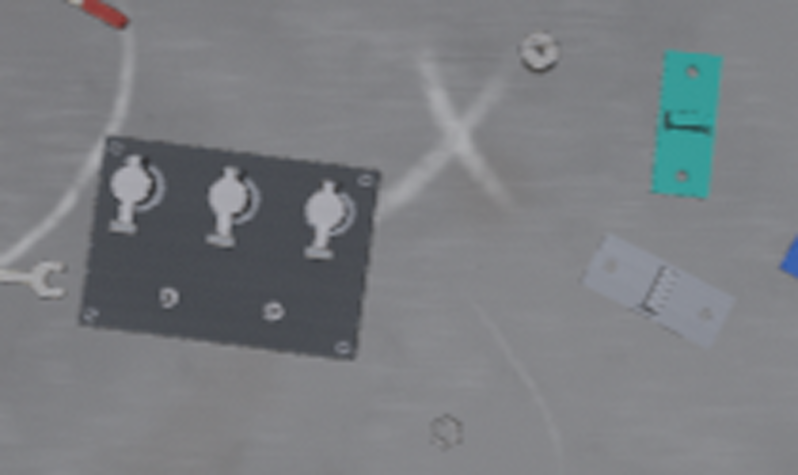

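The crop shows the grey steel plate with its lug centred at (658,292), so this is the one. Next I'll work out the move to hover over it.

Run:
```python
from h import *
t=np.array([493,-331,200.]); s=sense()
h=(t+s["eef_pos"])/2; print(delta(h),delta(t)); 
P=camera_model("wrist")["pose"]; R=Ro.from_euler("xyz",s["tcp_rot"]).as_matrix()
print(R.T@(P[:3,3]-s["eef_pos"]), R.T@P[:3,:3])
```

```text
[ -6.53734991 -16.4866016    1.54345322] [-13.07469981 -32.97320321   3.08690644]
[  -0.4007308   -78.80607718 -142.36118725] [[ 9.99999848e-01  1.37813896e-04 -5.33750625e-04]
 [ 3.36475303e-05  9.51180942e-01  3.08633787e-01]
 [ 5.50227447e-04 -3.08633758e-01  9.51180793e-01]]
```

Call:
{"method": "arm_command", "body": {
  "plan": [
    {"translation": [-1.3, -3.3, 0.3], "twist": 0.1, "gripper": 1},
    {"translation": [-2.6, -6.6, 0.6], "twist": 0.2, "gripper": 1},
    {"translation": [-3.9, -9.9, 0.9], "twist": 0.3, "gripper": 1},
    {"translation": [-5.2, -13.2, 1.2], "twist": 0.4, "gripper": 1},
    {"translation": [-6.5, -16.5, 1.5], "twist": 0.43, "gripper": 1}
  ]
}}

```text
clock: 0.57
eef_pos: [366.5, -453.2, 215.5]
tcp_rot: [3.141, 0.001, -1.616]
contact_force: [0.9, -0.9, -0.5]
opening: 1.001
```

Run:
```python
from h import *
print(delta([493,-331,200.]), sense()["tcp_rot"], sense()["qpos"])
```

```text
[-12.78325782 -12.08143016   1.55628145] [ 3.14094931e+00  1.29959324e-03 -1.61636312e+00] [-8.93594317e-01  3.04486491e-01  1.74060252e+00  4.23628638e-04
  1.09790390e+00  7.22575174e-01]
```

Call:
{"method": "arm_command", "body": {
  "plan": [
    {"translation": [-2.6, -2.5, 0.3], "twist": 0.1, "gripper": 1},
    {"translation": [-5.2, -5, 0.6], "twist": 0.2, "gripper": 1},
    {"translation": [-7.8, -7.5, 1.0], "twist": 0.3, "gripper": 1},
    {"translation": [-10.4, -10, 1.3], "twist": 0.4, "gripper": 1},
    {"translation": [-12.8, -12.1, 1.6], "twist": 0.42, "gripper": 1}
  ]
}}

```text
clock: 0.98
eef_pos: [494.6, -329.2, 199.2]
tcp_rot: [3.14, 0.001, -2.042]
contact_force: [0.7, -0.0, 0.0]
opening: 0.999
```

Run:
```python
from h import *
s=sense(); f=grab_frame("wrist"); cv2.imwrite("pics/b_wrist.png",f)
print(s["eef_pos"],s["tcp_rot"],s["qvel"])
```

```text
[ 494.55047167 -329.16526322  199.24956467] [ 3.14042357e+00  1.05511692e-03 -2.04204623e+00] [ 0.62956253  0.12393576 -0.093727   -0.00363828 -0.0329006   0.74296756]
```

View pics/b_wrist.png

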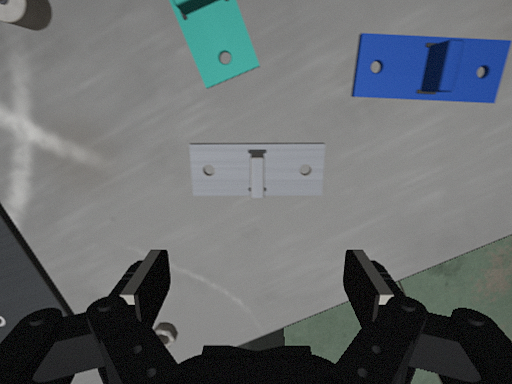

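The plate is centred at (257,170), with holes at (209,170) and (306,170) and the lug between them. The view is already squared to the jaws.

```bash
cat >> h.py <<'E'
def snap(name,fn):
    c=camera_model(name); f=grab_frame(name); cv2.imwrite("pics/"+fn,f); return c,f
def holes(c,f,guess,z,r=14,dark=True):
    """centroid of dark blobs near guesses -> world at z"""
    g=cv2.cvtColor(f,cv2.COLOR_BGR2GRAY).astype(float); out=[]
    for (u,v) in guess:
        u0,v0=int(u)-r,int(v)-r
        w=g[v0:v0+2*r+1,u0:u0+2*r+1]; b=np.median(w)
        m=((b-w)>(b-w.min())*0.4 if dark else (w-b)>(w.max()-b)*0.5).astype(np.uint8)
        n,l,st,ce=cv2.connectedComponentsWithStats(m)
        k=1+np.argmin(np.hypot(*(ce[1:]-r).T)+np.where(st[1:,4]<6,99,0))
        out.append((ce[k][0]+u0,ce[k][1]+v0,st[k,4]))
    return out,[ray(c,o[0],o[1],z) for o in out]
E
python3 - <<'E'
from h import *
c,f=snap("wrist","b2_wrist.png")
s=sense(); print(s["eef_pos"],s["tcp_rot"])
px,W=holes(c,f,[(209,170),(306,170)],8,r=10)
print(px,W, np.linalg.norm(W[0]-W[1]))
m=(W[0]+W[1])/2; d=W[0]-W[1]; print("centre",m,"dir",np.arctan2(d[1],d[0]), "tool x yaw", s["tcp_rot"][2])
# lug top: z=44
for p in [(251,158),(264,158),(251,197),(264,197)]: print(ray(c,*p,44).round(1))
cv2.imwrite("pics/b2c.png",cv2.resize(f[130:210,170:340],None,fx=4.5,fy=4.5,interpolation=cv2.INTER_CUBIC))
E
```

```text
[ 495.69618536 -327.49486649  198.84776859] [ 3.13997153e+00  2.21308932e-03 -2.03371616e+00]
[(np.float64(212.0), np.float64(173.83333333333334), np.int32(24)), (np.float64(312.3076923076923), np.float64(173.73076923076923), np.int32(26))] [array([ 514.44244931, -276.80697756,    8.        ]), array([ 463.2951602 , -378.56138234,    8.        ])] 113.88592570920584
centre [ 488.86880475 -327.68417995    8.        ] dir 1.1050275329952532 tool x yaw -2.0337161564739628
[ 516.9 -328.7   44. ]
[ 511.  -340.2   44. ]
[ 480.3 -310.    44. ]
[ 474.3 -322.    44. ]
```

View pics/b2c.png

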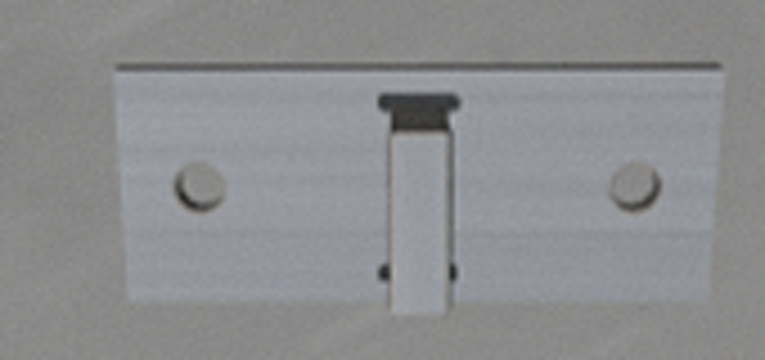

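Run:
```python
from h import *
c=camera_model("wrist"); s=sense()
q=lambda u,v,z: ray(c,170+u/4.5,130+v/4.5,z)
a,b=q(200,187,8),q(635,187,8); d=a-b; m=(a+b)/2
print(np.linalg.norm(d),m,np.arctan2(d[1],d[0]))
L=[q(391,130,44),q(449,131,44),q(391,314,44),q(448,315,44)]
print(np.mean(L,0),np.linalg.norm(L[0]-L[2]),np.linalg.norm(L[0]-L[1]))
E=[q(115,67,8),q(722,67,8),q(710,300,8),q(128,300,8)]
print(np.mean(E,0),np.linalg.norm(E[0]-E[1]),np.linalg.norm(E[0]-E[3]))
print(s["eef_pos"],s["tcp_rot"],s["qvel"].round(3))
print(delta([m[0],m[1],80.]), np.pi-2.0337)
```

```text
109.54357796372098 [ 488.74536949 -331.58999833    8.        ] 1.1085123091272457
[ 489.02611918 -331.60641419   44.        ] 43.22371876383181 12.859839465779684
[ 488.68655441 -331.89084279    8.        ] 148.66685120282284 60.31383962470856
[ 495.69618536 -327.49486649  198.84776859] [ 3.13997153e+00  2.21308932e-03 -2.03371616e+00] [-0.063 -0.011  0.009 -0.037  0.012 -0.097]
[ 0.7031107   0.41978791 11.88394606] 1.107892653589793
```

Lug centre, hole midpoint and plate outline agree at (488.8, -331.6), and the measured sizes match (109.5, 43.2×12.9 and 148.7×60.3 mm). Descending now.

Call:
{"method": "arm_command", "body": {
  "plan": [
    {"translation": [0.3, 0.2, 3], "twist": 0, "gripper": 1},
    {"translation": [0.7, 0.4, 6], "twist": 0, "gripper": 1},
    {"translation": [0.7, 0.4, 9], "twist": 0, "gripper": 1},
    {"translation": [0.7, 0.4, 12], "twist": 0, "gripper": 1},
    {"translation": [0.7, 0.4, 12.4], "twist": 0, "gripper": 1}
  ],
  "squeeze": 60
}}

```text
clock: 1.5
eef_pos: [485.6, -330.1, 70.1]
tcp_rot: [3.132, 0.003, -2.034]
contact_force: [-2.6, -0.4, -0.2]
opening: 0.997
```

Run:
```python
from h import *
c,f=snap("wrist","b3_wrist.png"); s=sense(); print(s["eef_pos"],s["tcp_rot"],delta([488.8,-331.6,16]))
```

```text
[ 486.3365934  -330.59992546   71.68302777] [ 3.13354150e+00  2.92136499e-03 -2.03374719e+00] [-4.26571449e-03 -3.09895347e-01  5.56602441e+00]
```

View pics/b3_wrist.png

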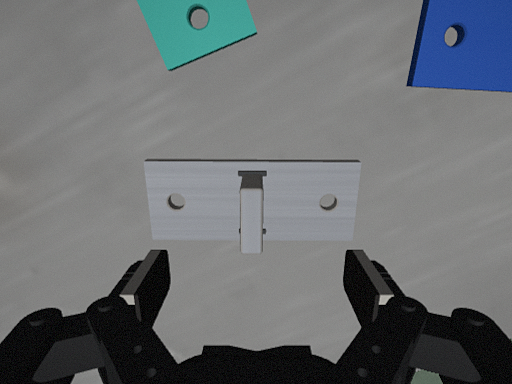

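Lug is centred between the fingers (252,215). Going down and closing.

Call:
{"method": "arm_command", "body": {
  "plan": [
    {"translation": [0, -0.2, 2], "twist": 0, "gripper": 1},
    {"translation": [0, -0.2, 4], "twist": 0, "gripper": 1},
    {"translation": [0, -0.2, 5.2], "twist": 0, "gripper": 1},
    {"translation": [0, -0.2, 5.5], "twist": 0, "gripper": 1},
    {"translation": [0, -0.2, 5.5], "twist": 0, "gripper": 0.6}
  ]
}}

```text
clock: 1.97
eef_pos: [487.9, -331.4, 17.1]
tcp_rot: [3.133, 0.003, -2.034]
contact_force: [0.8, 0.2, 0.1]
opening: 0.883
```

Call:
{"method": "arm_command", "body": {
  "plan": [
    {"translation": [0, 0, 0], "twist": 0, "gripper": 0.3},
    {"translation": [0, 0, 0], "twist": 0, "gripper": 0.1},
    {"translation": [0, 0, 0], "twist": 0, "gripper": 0},
    {"translation": [0, 0, 0], "twist": 0, "gripper": 0},
    {"translation": [0, 0, 0], "twist": 0, "gripper": 0}
  ]
}}

```text
clock: 2.38
eef_pos: [488.5, -331.3, 18.0]
tcp_rot: [3.134, 0.003, -2.034]
contact_force: [-7.0, 6.2, 28.6]
opening: 0.151
```

Run:
```python
from h import *
c,f=snap("wrist","b4_wrist.png"); s=sense(); print(s["eef_pos"],s["tcp_rot"],s["opening"],s["contact_force"])
```

```text
[ 488.5291243  -331.37757475   17.98245711] [ 3.13454772  0.00327282 -2.03400781] 0.15057776103077988 [-0.44327536  3.08982575  9.24152841]
```

View pics/b4_wrist.png

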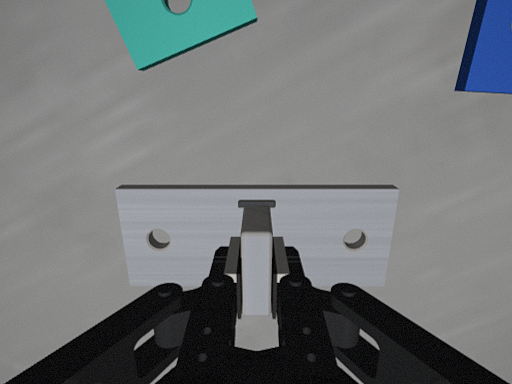

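Gripped (opening 0.15, about 13 mm). Lifting.

Call:
{"method": "arm_command", "body": {
  "plan": [
    {"translation": [0, 0, -1], "twist": 0, "gripper": 0},
    {"translation": [0, 0, -3], "twist": 0, "gripper": 0},
    {"translation": [0, 0, -6], "twist": 0, "gripper": 0},
    {"translation": [0, 0, -9], "twist": 0, "gripper": 0},
    {"translation": [0, 0, -12], "twist": 0, "gripper": 0}
  ],
  "squeeze": 80
}}

```text
clock: 2.85
eef_pos: [488.3, -331.6, 139.2]
tcp_rot: [3.133, 0.003, -2.034]
contact_force: [0.7, -0.1, -4.3]
opening: 0.147
```

Run:
```python
from h import *
c,f=snap("wrist","b5_wrist.png"); s=sense(); print(s["eef_pos"],s["tcp_rot"],s["opening"],s["contact_force"])
print(camera_model("top")["pose"][:3,3])
# fixture from top pic: corners at z=12, holes
t=camera_model("top"); q=lambda u,v,z: ray(t,120+u/3.8,130+v/3.8,z)
C=[q(108,135,12),q(382,170,12),q(354,360,12),q(80,325,12)]
print(np.round(C,1),np.mean(C,0).round(1),[np.linalg.norm(C[i]-C[i-1]).round() for i in range(4)])
tgt=np.array([395.,100,150]); print(delta(tgt))
```

```text
[ 491.18182319 -333.62979717  145.42294018] [ 3.14110364e+00  2.21427390e-03 -2.03389670e+00] 0.14486263757924556 [ 3.19250561 -1.32485787  1.27689457]
[ 460.04871842 -192.55593488 1555.06561483]
[[648.  243.9  12. ]
 [613.8 -43.1  12. ]
 [416.1 -16.9  12. ]
 [449.5 268.3  12. ]] [531.8 113.1  12. ] [np.float64(200.0), np.float64(289.0), np.float64(199.0), np.float64(287.0)]
[-34.49989005  27.97658606  -0.36763392]
```

View pics/b5_wrist.png

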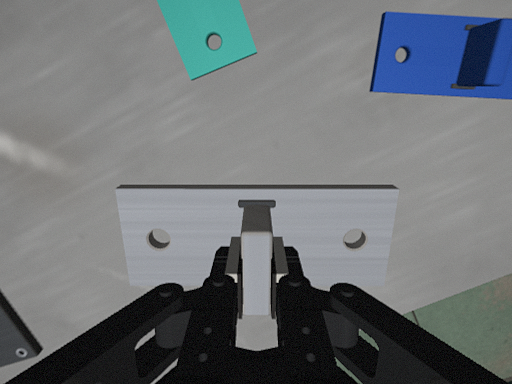

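Plate stayed level and square in the grip (slip none: holes at the same pixels (159,239), (354,239) as before lift). Moving to a viewpoint behind the pins.

Run:
```python
from h import *
print(delta([403,128,155]),sense()["clock"],sense()["eef_pos"])
```

```text
[-37.36345043  28.51191735  -0.8610327 ] 2.9 [ 491.18182319 -333.62979717  145.42294018]
```

Call:
{"method": "arm_command", "body": {
  "plan": [
    {"translation": [-2.0, 1.5, -0.2], "twist": 0, "gripper": 0},
    {"translation": [-4.8, 3.7, -0.4], "twist": 0, "gripper": 0},
    {"translation": [-7.8, 6, -0.6], "twist": 0, "gripper": 0},
    {"translation": [-10.8, 8.2, -0.8], "twist": 0, "gripper": 0},
    {"translation": [-13.8, 10.5, -0.9], "twist": 0, "gripper": 0}
  ]
}}

```text
clock: 3.32
eef_pos: [457.9, -161.9, 155.1]
tcp_rot: [3.141, 0.002, -2.035]
contact_force: [0.5, 1.0, -4.5]
opening: 0.149
```

Run:
```python
from h import *
print(delta([403,128,155]),sense()["clock"],sense()["eef_pos"],sense()["qpos"])
```

```text
[-23.46915529  17.87634974   0.07117007] 3.3167 [ 457.90079642 -161.8670578   155.10446564] [-0.34443611  0.23247248  1.99758009  0.00279591  0.91184345  1.68840838]
```

Call:
{"method": "arm_command", "body": {
  "plan": [
    {"translation": [-3.0, 2.2, 0], "twist": 0, "gripper": 0},
    {"translation": [-6, 4.5, 0], "twist": 0, "gripper": 0},
    {"translation": [-9, 6.8, 0], "twist": 0, "gripper": 0},
    {"translation": [-12, 9.1, 0], "twist": 0, "gripper": 0},
    {"translation": [-15, 11.4, 0], "twist": 0, "gripper": 0}
  ]
}}

```text
clock: 3.73
eef_pos: [421.9, 24.7, 155.7]
tcp_rot: [3.141, 0.002, -2.035]
contact_force: [0.5, 1.2, -4.5]
opening: 0.146
```

Run:
```python
from h import *
print(delta([403,128,155]),sense()["clock"],sense()["eef_pos"],sense()["tcp_rot"])
```

```text
[-8.38817364  6.31523907  0.09458871] 3.7333 [421.92434165  24.72085811 155.7436351 ] [ 3.14113097e+00  2.06354168e-03 -2.03490329e+00]
```

Call:
{"method": "arm_command", "body": {
  "plan": [
    {"translation": [-3.0, 2.2, 0], "twist": -0.1, "gripper": 0},
    {"translation": [-6, 4.5, 0], "twist": -0.2, "gripper": 0},
    {"translation": [-8.4, 6.3, 0], "twist": -0.3, "gripper": 0},
    {"translation": [-8.4, 6.3, 0], "twist": -0.345, "gripper": 0},
    {"translation": [-8.4, 6.3, 0], "twist": -0.345, "gripper": 0}
  ]
}}

```text
clock: 4.15
eef_pos: [402.4, 129.4, 156.1]
tcp_rot: [-3.141, 0.002, -1.684]
contact_force: [0.5, -1.1, -3.9]
opening: 0.146
```

Run:
```python
from h import *
c,f=snap("wrist","c1_wrist.png"); c2,f=snap("wrist","c1_wrist.png"); s=sense(); print(s["eef_pos"],s["tcp_rot"],s["opening"],s["qvel"].round(3)); print(c["pose"][:3,3],c2["pose"][:3,3])
```

```text
[402.84016203 127.80053435 155.99563261] [-3.14154520e+00  1.62936124e-03 -1.69098227e+00] 0.1452390514513732 [-0.026  0.001 -0.001  0.002 -0.002  0.005]
[480.54908675 120.42377019 298.47823915] [480.72680432 119.14214715 298.39248923]
```

View pics/c1_wrist.png

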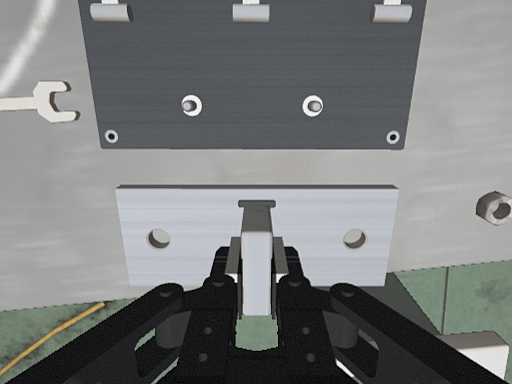

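Pins with white collars show at (191,106) and (313,106), the slab's near edge at row 149, and cross-bars at the top. Enlarging to measure.

Run:
```python
from h import *
f=cv2.imread("pics/c1_wrist.png")
a=cv2.resize(f[85:155,95:255],None,fx=5,fy=5,interpolation=cv2.INTER_CUBIC)
b=cv2.resize(f[85:155,255:415],None,fx=5,fy=5,interpolation=cv2.INTER_CUBIC)
cv2.imwrite("pics/c1c.png",np.vstack([a[:290],b[:290]]))
```

```text
(no output)
```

View pics/c1c.png

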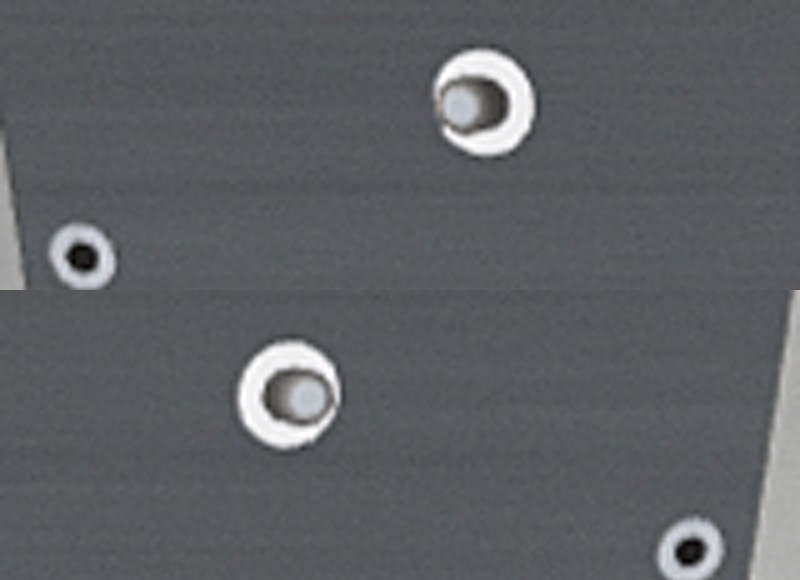

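Run:
```python
from h import *
f=cv2.imread("pics/c1_wrist.png")
cv2.imwrite("pics/c1h.png",np.hstack([cv2.resize(f[220:260,135:185],None,fx=8,fy=8,interpolation=cv2.INTER_CUBIC),cv2.resize(f[220:260,330:380],None,fx=8,fy=8,interpolation=cv2.INTER_CUBIC)]))
c=camera_model("wrist"); s=sense(); Z=s["eef_pos"][2]
for n,l,r,z in [("collar",(191.4,105.0),(312.4,105.4),12),("tops",(186.6,105.8),(316.2,106.0),32),("holes",(158.8,238.8),(354.2,238.8),Z-18+8)]:
    a,b=ray(c,*l,z),ray(c,*r,z); d=a-b
    print(n,np.linalg.norm(d).round(1),((a+b)/2).round(1),np.arctan2(-d[0],d[1]).round(4))
# corner screws: slab corners
```

```text
collar 110.2 [472.6 124.   12. ] -0.1234
tops 109.8 [472.7 124.1  32. ] -0.1217
holes 108.9 [405.2 127.7 146. ] -0.1192
```

View pics/c1h.png

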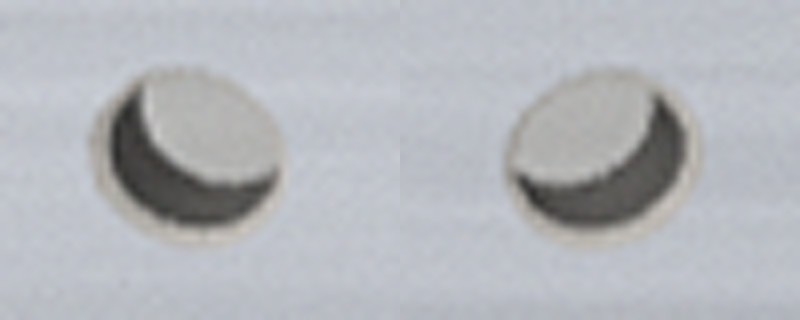

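Run:
```python
from h import *
f=cv2.imread("pics/b3_wrist.png");g=cv2.imread("pics/b4_wrist.png")
R=lambda f,y,x:cv2.resize(f[y:y+40,x:x+50],None,fx=7,fy=7,interpolation=cv2.INTER_CUBIC)
cv2.imwrite("pics/b34h.png",np.vstack([np.hstack([R(f,182,150),R(f,182,303)]),np.hstack([R(g,219,135),R(g,219,330)])]))
```

```text
(no output)
```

View pics/b34h.png

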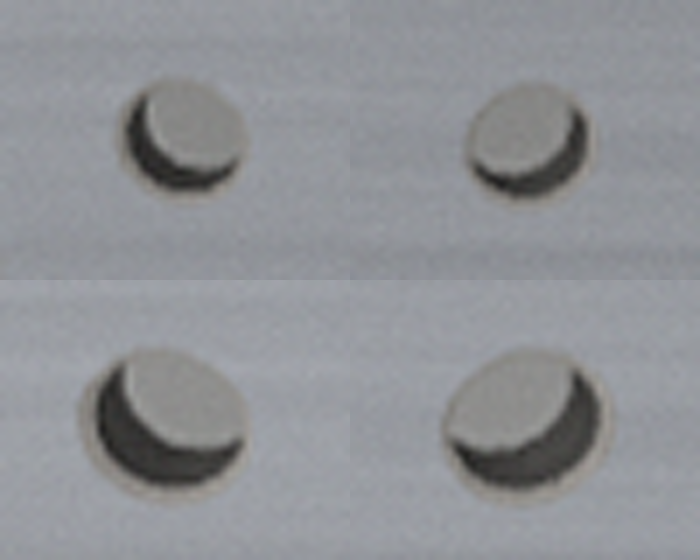

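Run:
```python
from h import *
c=camera_model("wrist"); s=sense()
T=np.eye(4);T[:3,:3]=Ro.from_euler("xyz",s["tcp_rot"]).as_matrix();T[:3,3]=s["eef_pos"]
X=np.linalg.inv(T)@c["pose"]; print(X.round(4))
def cam(p,r):
    T=np.eye(4);T[:3,:3]=Ro.from_euler("xyz",r).as_matrix();T[:3,3]=p
    return dict(c,pose=T@X)
L=[("b2",[ 495.69618536,-327.49486649,198.84776859],[ 3.13997153e+00,2.21308932e-03,-2.03371616e+00],(214.0,171.2),(310.7,171.2)),
("b3",[486.3365934,-330.59992546,71.68302777],[3.1335415,2.92136499e-03,-2.03374719],(175.7,201.1),(328.0,201.9)),
("b4",[ 488.5291243,-331.37757475,17.98245711],[3.13454772,.00327282,-2.03400781],(157.9,239.3),(355.,239.4))]
for n,p,r,l,rr in L:
    k=cam(p,r); a,b=ray(k,*l,8),ray(k,*rr,8); d=a-b; m=(a+b)/2
    print(n,np.linalg.norm(d).round(2),m.round(2),"depth",((k["pose"][:3,:3].T@(m-k["pose"][:3,3]))[2]).round())
```

```text
[[ 1.000000e+00  1.000000e-04 -5.000000e-04 -2.076000e-01]
 [ 1.000000e-04  9.511000e-01  3.089000e-01 -7.864230e+01]
 [ 5.000000e-04 -3.089000e-01  9.511000e-01 -1.423458e+02]
 [ 0.000000e+00  0.000000e+00  0.000000e+00  1.000000e+00]]
b2 109.54 [ 489.52 -331.16    8.  ] depth 342.0
b3 110.18 [ 492.28 -329.39    8.  ] depth 219.0
b4 109.94 [ 490.39 -331.97    8.  ] depth 169.0
```

Run:
```python
from h import *
s=sense(); p=s["eef_pos"]; print(p,delta([p[0]+21.8,p[1]+2.0,60]))
```

```text
[402.84016203 127.80053435 155.99563261] [-0.44429057 -2.13983937  9.60040146]
```

Call:
{"method": "arm_command", "body": {
  "plan": [
    {"translation": [-0.2, -1, 2], "twist": 0, "gripper": 0},
    {"translation": [-0.4, -2.1, 4.5], "twist": 0, "gripper": 0},
    {"translation": [-0.4, -2.1, 7], "twist": 0, "gripper": 0},
    {"translation": [-0.4, -2.1, 9], "twist": 0, "gripper": 0},
    {"translation": [-0.4, -2.1, 9.6], "twist": 0, "gripper": 0}
  ]
}}

```text
clock: 4.67
eef_pos: [422.6, 127.7, 57.6]
tcp_rot: [3.138, -0.0, -1.695]
contact_force: [-0.7, -0.5, -4.3]
opening: 0.147
```

Call:
{"method": "arm_command", "body": {
  "plan": [
    {"translation": [0, 0, 0], "twist": 0, "gripper": 0},
    {"translation": [0, 0, 0], "twist": 0, "gripper": 0},
    {"translation": [0, 0, 0], "twist": 0, "gripper": 0},
    {"translation": [0, 0, 0], "twist": 0, "gripper": 0},
    {"translation": [0, 0, 0], "twist": 0, "gripper": 0}
  ]
}}

```text
clock: 5.08
eef_pos: [423.4, 127.8, 58.6]
tcp_rot: [3.14, 0.001, -1.695]
contact_force: [-0.4, -0.6, -3.7]
opening: 0.148
```

Run:
```python
from h import *
c,f=snap("wrist","c2_wrist.png"); s=sense(); print(s["eef_pos"],s["tcp_rot"],s["opening"],s["qvel"].round(3));
```

```text
[423.28234265 127.85610102  58.45733462] [ 3.13925788e+00  4.51395932e-04 -1.69490947e+00] 0.14678625845934762 [ 0.     0.006  0.003  0.001 -0.001  0.001]
```

View pics/c2_wrist.png

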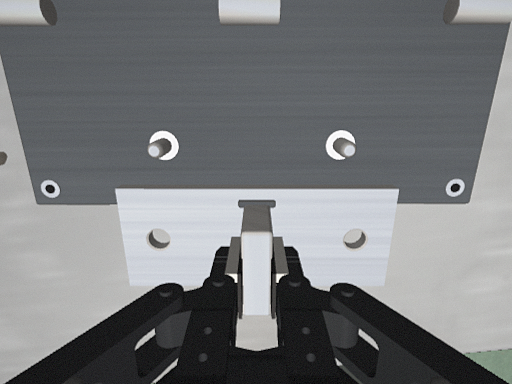

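Pins are now at about (155,150) and (347,150), just ahead of the plate's edge. Enlarging both pins and holes.

Run:
```python
from h import *
f=cv2.imread("pics/c2_wrist.png")
R=lambda y,x:cv2.resize(f[y:y+40,x:x+50],None,fx=7,fy=7,interpolation=cv2.INTER_CUBIC)
cv2.imwrite("pics/c2c.png",np.vstack([np.hstack([R(125,135),R(125,320)]),np.hstack([R(219,135),R(219,330)])]))
```

```text
(no output)
```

View pics/c2c.png

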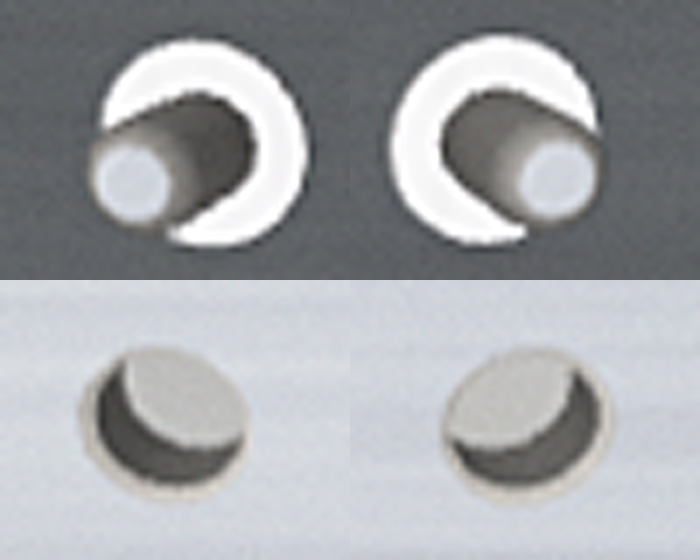

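Run:
```python
from h import *
c=camera_model("wrist"); s=sense(); Z=s["eef_pos"][2]
M={}
for n,l,r,z in [("collar",(163.9,144.9),(340.3,144.4),12),("tops",(153.4,150.7),(349.,150.1),32),("holes",(157.9,239.1),(355.,239.2),Z-10)]:
    a,b=ray(c,*l,z),ray(c,*r,z); d=a-b; M[n]=(a+b)/2
    print(n,np.linalg.norm(d).round(1),M[n].round(2),np.arctan2(-d[0],d[1]).round(4))
R=Ro.from_euler("xyz",s["tcp_rot"]).as_matrix()
for k in ("tops","collar"):
    d=M[k]-M["holes"]; d[2]=0; print(k,R.T@d/10)
print(R)
```

```text
collar 110.1 [472.29 124.72  12.  ] -0.1211
tops 109.8 [472.27 124.95  32.  ] -0.1208
holes 109.9 [425.4  127.8   48.46] -0.1242
tops [-0.29812395 -4.68578784 -0.01080572]
collar [-0.27532918 -4.69065903 -0.01082738]
[[-1.23794735e-01 -9.92305271e-01 -2.26093591e-03]
 [-9.92307745e-01  1.23793364e-01  7.36955450e-04]
 [-4.51395916e-04  2.33477541e-03 -9.99997173e-01]]
```

Shift needed is (-0.29, -4.69) cm, the same from collars and tops. Moving over the pins at this height, then checking through the holes.

Call:
{"method": "arm_command", "body": {
  "plan": [
    {"translation": [-0.1, -1.5, 0], "twist": -0.003, "gripper": 0},
    {"translation": [-0.2, -3, 0], "twist": -0.003, "gripper": 0},
    {"translation": [-0.29, -4.3, 0], "twist": -0.003, "gripper": 0},
    {"translation": [-0.29, -4.69, 0], "twist": -0.003, "gripper": 0},
    {"translation": [-0.29, -4.69, 0], "twist": -0.003, "gripper": 0}
  ]
}}

```text
clock: 5.55
eef_pos: [471.2, 125.0, 58.7]
tcp_rot: [3.141, 0.001, -1.692]
contact_force: [-0.6, 0.2, -4.5]
opening: 0.146
```

Call:
{"method": "arm_command", "body": {
  "plan": [
    {"translation": [0, 0, 0], "twist": 0, "gripper": 0},
    {"translation": [0, 0, 0], "twist": 0, "gripper": 0},
    {"translation": [0, 0, 0], "twist": 0, "gripper": 0},
    {"translation": [0, 0, 0], "twist": 0, "gripper": 0},
    {"translation": [0, 0, 0], "twist": 0, "gripper": 0}
  ]
}}

```text
clock: 5.97
eef_pos: [470.8, 125.1, 58.8]
tcp_rot: [3.14, 0.001, -1.692]
contact_force: [-0.2, 0.3, -5.4]
opening: 0.149
```

Run:
```python
from h import *
c,f=snap("wrist","c3_wrist.png"); s=sense(); print(s["eef_pos"],s["tcp_rot"],s["opening"],s["qvel"].round(3),s["contact_force"]); 
# target TCP: previous + move
t=np.array([423.28,127.86])+np.array([472.28-425.4,124.85-127.8]); print("target",t)
print(delta([t[0],t[1],s["eef_pos"][2]]))
R=lambda y,x:cv2.resize(f[y:y+40,x:x+50],None,fx=7,fy=7,interpolation=cv2.INTER_CUBIC)
cv2.imwrite("pics/c3c.png",np.hstack([R(219,135),R(219,330)]))
```

```text
[470.98819715 125.08551857  58.77832853] [ 3.14047853e+00  9.28436969e-04 -1.69208915e+00] 0.14855418795001238 [-0.002  0.001 -0.002  0.     0.001 -0.001] [ 0.20002294 -1.04508502 -4.19142347]
target [470.16 124.91]
[2.74437161e-02 8.00875221e-02 6.37474926e-05]
```

View pics/c3c.png

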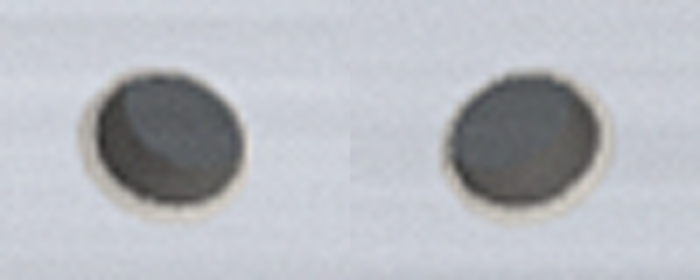

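Through the holes only slab is visible. At this oblique angle (slope 0.5) the pin would lie just outside the sight window, so that fits alignment. Correcting 0.8 mm and lowering slowly while watching force.

Call:
{"method": "arm_command", "body": {
  "plan": [
    {"translation": [0.03, 0.08, 0], "twist": 0, "gripper": 0},
    {"translation": [0.03, 0.08, 0], "twist": 0, "gripper": 0},
    {"translation": [0.03, 0.08, 0.4], "twist": 0, "gripper": 0},
    {"translation": [0.03, 0.08, 0.8], "twist": 0, "gripper": 0},
    {"translation": [0.03, 0.08, 1.1], "twist": 0, "gripper": 0}
  ]
}}

```text
clock: 6.43
eef_pos: [469.9, 124.8, 47.2]
tcp_rot: [3.14, 0.001, -1.692]
contact_force: [-0.1, 0.1, -3.6]
opening: 0.142
```

Run:
```python
from h import *
c,f=snap("wrist","c4_wrist.png"); s=sense(); print(s["eef_pos"],s["tcp_rot"],s["opening"],s["contact_force"],s["wrist_torque"]); 
print(delta([470.16,124.91,s["eef_pos"][2]]))
R=lambda y,x:cv2.resize(f[y:y+40,x:x+50],None,fx=7,fy=7,interpolation=cv2.INTER_CUBIC)
cv2.imwrite("pics/c4c.png",np.hstack([R(219,135),R(219,330)]))
```

```text
[469.61677921 124.74527637  46.75695164] [ 3.13939178e+00  4.46518455e-04 -1.69198031e+00] 0.15052002918296956 [-0.50575495  0.44588937 -4.47375047] [0.07119884 0.00200806 0.03657049]
[-0.02291842 -0.05193228 -0.00010406]
```

View pics/c4c.png

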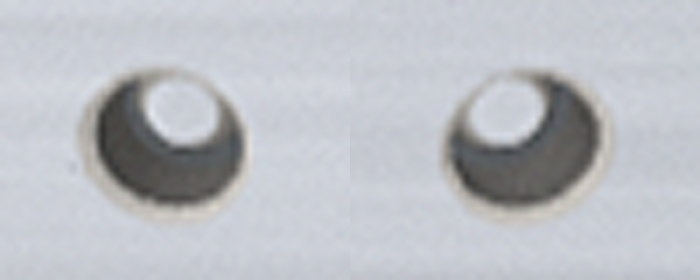

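Both pin tops are seen inside their holes. Quick check on concentricity.

Run:
```python
from h import *
c=camera_model("wrist"); s=sense(); Z=s["eef_pos"][2]; R=Ro.from_euler("xyz",s["tcp_rot"]).as_matrix()
for h,p in [((157.9,239.3),(160.0,234.3)),((355.,239.3),(352.1,234.3))]:
    for dz in (0,-2): print(dz,(R.T@(ray(c,*p,32)-ray(c,*h,Z-10+dz))).round(2))
```

```text
0 [-0.2  -0.77  4.76]
-2 [ 0.53 -1.78  2.75]
0 [-0.26 -0.77  4.76]
-2 [-0.98 -1.78  2.75]
```

Call:
{"method": "arm_command", "body": {
  "plan": [
    {"translation": [-0.02, -0.07, 0.1], "twist": 0, "gripper": 0},
    {"translation": [-0.02, -0.07, 0.4], "twist": 0, "gripper": 0},
    {"translation": [-0.02, -0.07, 0.8], "twist": 0, "gripper": 0},
    {"translation": [-0.02, -0.07, 1.1], "twist": 0, "gripper": 0},
    {"translation": [-0.02, -0.07, 1.4], "twist": 0, "gripper": 0}
  ]
}}

```text
clock: 6.9
eef_pos: [470.2, 124.9, 32.3]
tcp_rot: [3.139, 0.0, -1.692]
contact_force: [0.4, 0.2, -4.7]
opening: 0.146
```

Run:
```python
from h import *
s=sense(); print(s["eef_pos"],s["tcp_rot"],s["opening"],s["contact_force"],s["wrist_torque"]);
```

```text
[470.20995788 124.85219669  32.3461914 ] [ 3.13915761e+00  3.95841425e-04 -1.69205457e+00] 0.14640551864204343 [ 0.36514088  0.15442516 -4.68143263] [ 0.00874586 -0.00050195  0.01351896]
```

No force so far. Going down the last 2–3 mm.

Call:
{"method": "arm_command", "body": {
  "plan": [
    {"translation": [0, 0, 0.08], "twist": 0, "gripper": 0},
    {"translation": [0, 0, 0.16], "twist": 0, "gripper": 0},
    {"translation": [0, 0, 0.24], "twist": 0, "gripper": 0},
    {"translation": [0, 0, 0.28], "twist": 0, "gripper": 0},
    {"translation": [0, 0, 0.28], "twist": 0, "gripper": 0}
  ]
}}

```text
clock: 7.32
eef_pos: [470.2, 124.8, 30.0]
tcp_rot: [3.139, 0.0, -1.692]
contact_force: [-2.4, -1.8, 3.1]
opening: 0.146
```

Run:
```python
from h import *
s=sense(); print(s["eef_pos"],s["tcp_rot"],s["opening"],s["contact_force"],s["wrist_torque"]);
```

```text
[470.22580353 124.77738585  30.04957097] [ 3.13910988e+00  2.86449251e-04 -1.69199988e+00] 0.14594315599828034 [-2.38173583 -1.75837473  3.10305358] [-0.13304914  0.52841433  0.01755271]
```

Contact at z = 30.0, as expected for flush. Opening.

Call:
{"method": "arm_command", "body": {
  "plan": [
    {"translation": [0, 0, 0.0], "twist": 0, "gripper": 0.2},
    {"translation": [0, 0, 0], "twist": 0, "gripper": 0.3},
    {"translation": [0, 0, 0], "twist": 0, "gripper": 0.45},
    {"translation": [0, 0, 0], "twist": 0, "gripper": 0.45},
    {"translation": [0, 0, 0], "twist": 0, "gripper": 0.45}
  ]
}}

```text
clock: 7.73
eef_pos: [470.4, 124.8, 30.1]
tcp_rot: [3.139, 0.0, -1.692]
contact_force: [0.4, 0.3, 0.5]
opening: 0.451
```

Run:
```python
from h import *
c,f=snap("wrist","d1_wrist.png");s=sense(); print(s["eef_pos"],s["tcp_rot"],s["opening"],s["contact_force"],s["wrist_torque"]);
```

```text
[470.34855645 124.81424479  30.08569871] [ 3.13935282e+00  3.90841269e-04 -1.69201735e+00] 0.45406548055301127 [-0.2810573   0.86432991  0.53075661] [ 0.0082999   0.05563289 -0.01998536]
```

View pics/d1_wrist.png

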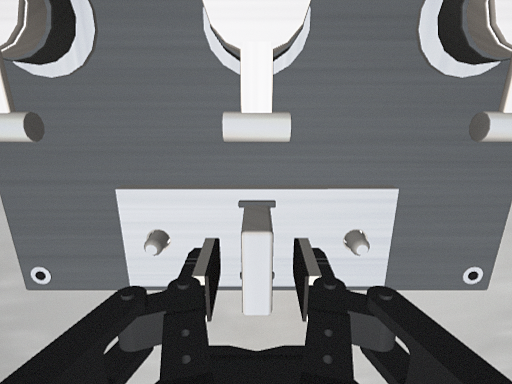

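The plate is seated with both pin tops standing through the holes at (156,242) and (356,242), and the fingers are clear of the lug. Raising and viewing the caps.

Call:
{"method": "arm_command", "body": {
  "plan": [
    {"translation": [0, 0, -2], "twist": 0, "gripper": 0.45},
    {"translation": [0, 0, -4.5], "twist": 0, "gripper": 0.4},
    {"translation": [0, 0, -7.5], "twist": 0, "gripper": 0.2},
    {"translation": [0, 0, -10.5], "twist": 0, "gripper": 0},
    {"translation": [0, 0, -11.5], "twist": 0, "gripper": 0}
  ],
  "squeeze": 25
}}

```text
clock: 8.2
eef_pos: [472.5, 125.3, 148.8]
tcp_rot: [-3.139, 0.002, -1.692]
contact_force: [-0.1, 0.4, 0.2]
opening: 0.003
```

Call:
{"method": "arm_command", "body": {
  "plan": [
    {"translation": [0, 0, 0], "twist": 0, "gripper": 0},
    {"translation": [0, 0, 0], "twist": 0, "gripper": 0},
    {"translation": [0, 0, 0], "twist": 0, "gripper": 0},
    {"translation": [0, 0, 0], "twist": 0, "gripper": 0},
    {"translation": [0, 0, 0], "twist": 0, "gripper": 0}
  ]
}}

```text
clock: 8.62
eef_pos: [471.6, 125.0, 147.4]
tcp_rot: [3.142, 0.001, -1.692]
contact_force: [-0.1, 0.7, 0.6]
opening: -0.0
```

Run:
```python
from h import *
c,f=snap("wrist","d2_wrist.png");s=sense(); print(s["eef_pos"],s["tcp_rot"],s["opening"],s["contact_force"],s["qvel"].round(3));
```

```text
[471.72270264 125.06984083 147.55256204] [-3.14137646e+00  1.39090711e-03 -1.69200743e+00] -0.001061450797253649 [-1.46017031  0.21944403  0.99058333] [-0.001 -0.006 -0.004 -0.     0.002 -0.001]
```

View pics/d2_wrist.png

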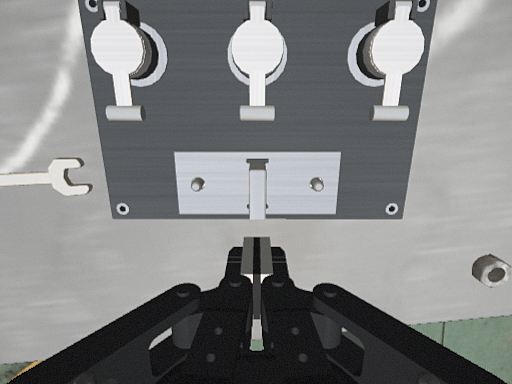

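All three caps are shut, with covers at (119,48), (257,47), (396,48) and bars at (126,113), (257,113), (390,113). The plate is flat on the pins.

```bash
cat >> h.py <<'E'
FX=np.array([[np.cos(-.121),-np.sin(-.121)],[np.sin(-.121),np.cos(-.121)]])
SEAT=np.array([472.28,124.85])
def fx(x,y): return SEAT+FX@np.array([x+60.,y])
E
python3 - <<'E'
from h import *
c=camera_model("wrist")
for (u,v,z,n) in [(119,48,54,"covL"),(257,47,54,"covM"),(396,48,54,"covR"),(126,113,52,"barL"),(257,113,52,"barM"),(390,113,52,"barR"),(197.5,184,32,"pinL"),(317,184,32,"pinR")]:
    p=ray(c,u,v,z)[:2]; q=FX.T@(p-SEAT)-[60,0]; print(n,p.round(1),"fixture",q.round(1))
print("expected cover M", fx(50,0), fx(50,100),fx(50,-100), "seat",fx(-60,0))
s=sense();
for y in (100,0,-100): 
    p=fx(50,y); print(y,p,delta([p[0],p[1],80]))
E
```

```text
covL [593.2 209. ] fixture [49.8 98.2]
covM [581.9 111.6] fixture [50.4  0.1]
covR [569.3  13.7] fixture [ 49.7 -98.6]
barL [548.9 216.3] fixture [  5. 100.]
barM [536.8 117. ] fixture [5. 0.]
barR [524.6  16.5] fixture [   5.  -101.3]
pinL [481.4 177. ] fixture [-57.2  52.9]
pinR [468.6  71.6] fixture [-57.2 -53.3]
expected cover M [581.475727   111.57245485] [593.54622259 210.84129758] [569.40523141  12.30361212] seat [472.28 124.85]
100 [593.54622259 210.84129758] [ -9.97783205 -11.05440409   6.77153101]
0 [581.475727   111.57245485] [  0.02215805 -11.05651811   6.7576224 ]
-100 [569.40523141  12.30361212] [ 10.02214815 -11.05863214   6.74371379]
```

Call:
{"method": "arm_command", "body": {
  "plan": [
    {"translation": [0, -3, 1], "twist": 0, "gripper": 0},
    {"translation": [0, -7, 3], "twist": 0, "gripper": 0},
    {"translation": [0, -10, 5.5], "twist": 0, "gripper": 0},
    {"translation": [0, -11, 7.5], "twist": 0, "gripper": 0},
    {"translation": [0, -11.1, 8.4], "twist": 0, "gripper": 0}
  ]
}}

```text
clock: 9.08
eef_pos: [582.8, 111.1, 60.1]
tcp_rot: [3.14, 0.001, -1.693]
contact_force: [0.1, -0.4, 0.0]
opening: -0.001
```

Call:
{"method": "arm_command", "body": {
  "plan": [
    {"translation": [0, 0, 0.2], "twist": 0, "gripper": 0},
    {"translation": [0, 0, 0.4], "twist": 0, "gripper": 0},
    {"translation": [0, 0, 0.5], "twist": 0, "gripper": 0},
    {"translation": [0, 0, 0.5], "twist": 0, "gripper": 0},
    {"translation": [0, 0, 0.5], "twist": 0, "gripper": 0}
  ]
}}

```text
clock: 9.5
eef_pos: [582.8, 111.4, 56.3]
tcp_rot: [3.141, 0.001, -1.693]
contact_force: [-0.1, 0.8, -0.2]
opening: 0.001
```

Run:
```python
from h import *
c,f=snap("wrist","e1_wrist.png");s=sense(); print(s["eef_pos"],s["tcp_rot"],s["opening"],s["contact_force"],s["qvel"].round(3));
```

```text
[582.90102716 111.36286433  56.25270112] [ 3.14088313e+00  9.74546503e-04 -1.69256979e+00] 0.0008755015004748051 [ 0.93141259 -0.50019856 -0.40362037] [-0.001  0.002 -0.003 -0.    -0.003  0.   ]
```

View pics/e1_wrist.png

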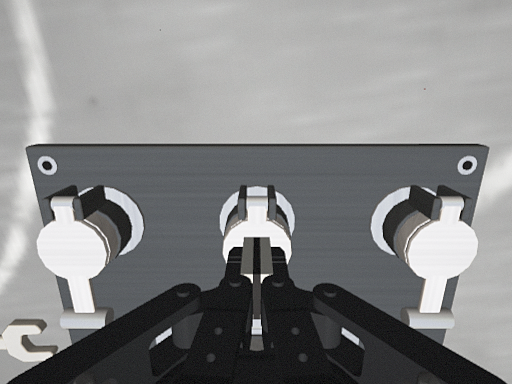

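Fingertips are just above the middle cover, 2 mm to go. Pressing in small steps.

Call:
{"method": "arm_command", "body": {
  "plan": [
    {"translation": [0, 0, 0.06], "twist": 0, "gripper": 0},
    {"translation": [0, 0, 0.12], "twist": 0, "gripper": 0},
    {"translation": [0, 0, 0.18], "twist": 0, "gripper": 0},
    {"translation": [0, 0, 0.25], "twist": 0, "gripper": 0},
    {"translation": [0, 0, 0.3], "twist": 0, "gripper": 0}
  ]
}}

```text
clock: 9.97
eef_pos: [583.0, 111.4, 53.8]
tcp_rot: [3.141, 0.001, -1.693]
contact_force: [-4.1, -0.7, 11.7]
opening: -0.0
```

Call:
{"method": "arm_command", "body": {
  "plan": [
    {"translation": [0, 0, 0.03], "twist": 0, "gripper": 0},
    {"translation": [0, 0, 0.06], "twist": 0, "gripper": 0},
    {"translation": [0, 0, 0.06], "twist": 0, "gripper": 0},
    {"translation": [0, 0, 0.06], "twist": 0, "gripper": 0},
    {"translation": [0, 0, 0.06], "twist": 0, "gripper": 0}
  ]
}}

```text
clock: 10.38
eef_pos: [583.1, 111.4, 53.8]
tcp_rot: [3.141, 0.001, -1.693]
contact_force: [-2.5, 0.1, 8.9]
opening: 0.0
```

The middle bolt holds at 9–12 N with z steady at 53.8, so it is tight. Next the left one (y = +100).

Call:
{"method": "arm_command", "body": {
  "plan": [
    {"translation": [0, 0, -1], "twist": 0, "gripper": 0},
    {"translation": [-2, 0, -1.5], "twist": 0, "gripper": 0},
    {"translation": [-5.5, 0, -1.5], "twist": 0, "gripper": 0},
    {"translation": [-9, 0, -1.5], "twist": 0, "gripper": 0},
    {"translation": [-9.9, 0.1, -1], "twist": 0, "gripper": 0}
  ]
}}

```text
clock: 10.8
eef_pos: [596.1, 214.2, 65.8]
tcp_rot: [-3.138, 0.004, -1.692]
contact_force: [0.2, -0.7, 1.2]
opening: -0.004
```

Run:
```python
from h import *
s=sense(); print(s["eef_pos"],s["qvel"].round(3)); p=fx(50,99); print(delta([p[0],p[1],56.3]))
```

```text
[596.09405401 214.16383086  65.77639416] [ 0.125  0.128 -0.011 -0.026 -0.085  0.102]
[0.46440924 0.21596455 0.94505348]
```

Call:
{"method": "arm_command", "body": {
  "plan": [
    {"translation": [0.4, 0.2, 0.2], "twist": 0, "gripper": 0},
    {"translation": [0.4, 0.2, 0.6], "twist": 0, "gripper": 0},
    {"translation": [0.4, 0.2, 0.9], "twist": 0, "gripper": 0},
    {"translation": [0.4, 0.2, 0.9], "twist": 0, "gripper": 0},
    {"translation": [0.4, 0.2, 0.9], "twist": 0, "gripper": 0}
  ]
}}

```text
clock: 11.22
eef_pos: [593.4, 209.2, 56.5]
tcp_rot: [-3.139, 0.004, -1.693]
contact_force: [0.4, -0.3, 0.0]
opening: -0.001
```

Call:
{"method": "arm_command", "body": {
  "plan": [
    {"translation": [0, 0, 0.1], "twist": 0, "gripper": 0},
    {"translation": [0, 0, 0.15], "twist": 0, "gripper": 0},
    {"translation": [0, 0, 0.2], "twist": 0, "gripper": 0},
    {"translation": [0, 0, 0.25], "twist": 0, "gripper": 0},
    {"translation": [0, 0, 0.3], "twist": 0, "gripper": 0}
  ]
}}

```text
clock: 11.63
eef_pos: [593.5, 209.0, 53.8]
tcp_rot: [-3.139, 0.003, -1.693]
contact_force: [-2.1, -2.2, 9.1]
opening: 0.001
```

Call:
{"method": "arm_command", "body": {
  "plan": [
    {"translation": [0, 0, 0.03], "twist": 0, "gripper": 0},
    {"translation": [0, 0, 0.06], "twist": 0, "gripper": 0},
    {"translation": [0, 0, 0.06], "twist": 0, "gripper": 0},
    {"translation": [0, 0, 0.06], "twist": 0, "gripper": 0},
    {"translation": [0, 0, 0.06], "twist": 0, "gripper": 0}
  ]
}}

```text
clock: 12.05
eef_pos: [593.5, 209.0, 53.9]
tcp_rot: [-3.139, 0.003, -1.693]
contact_force: [-2.0, -1.2, 6.2]
opening: 0.003
```

Left is held too (6–9 N, z steady). Now the right one (y = -100).

Call:
{"method": "arm_command", "body": {
  "plan": [
    {"translation": [0, 0, -1.5], "twist": 0, "gripper": 0},
    {"translation": [3, 0, -3], "twist": 0, "gripper": 0},
    {"translation": [7, 0, -3], "twist": 0, "gripper": 0},
    {"translation": [11, 0, -3], "twist": 0, "gripper": 0},
    {"translation": [14, 0, -3], "twist": 0, "gripper": 0}
  ]
}}

```text
clock: 12.47
eef_pos: [575.9, 67.9, 83.8]
tcp_rot: [-3.139, 0.003, -1.692]
contact_force: [1.0, -0.2, -0.1]
opening: 0.002
```

Run:
```python
from h import *
s=sense(); print(s["eef_pos"],s["qvel"].round(3)); p=fx(50,-99); print(delta([p[0],p[1],62]))
```

```text
[575.87804772  67.94343125  83.76893482] [-0.59  -0.106  0.198  0.011 -0.093 -0.571]
[ 5.50797066 -0.02378201  2.16035668]
```

Call:
{"method": "arm_command", "body": {
  "plan": [
    {"translation": [3, 0, 0.5], "twist": 0, "gripper": 0},
    {"translation": [5.5, 0, 1], "twist": 0, "gripper": 0},
    {"translation": [5.5, 0, 2], "twist": 0, "gripper": 0},
    {"translation": [5.5, 0, 2.2], "twist": 0, "gripper": 0},
    {"translation": [5.5, 0, 2.2], "twist": 0, "gripper": 0}
  ]
}}

```text
clock: 12.88
eef_pos: [568.9, 13.7, 60.9]
tcp_rot: [-3.14, 0.003, -1.693]
contact_force: [-0.1, -0.2, -0.6]
opening: -0.001
```

Run:
```python
from h import *
s=sense(); print(s["eef_pos"],s["qvel"].round(3)); p=fx(50,-99); print(delta([p[0],p[1],56.3]))
```

```text
[568.89251024  13.74198025  60.89019261] [ 0.021 -0.011 -0.014  0.001  0.01  -0.002]
[ 0.03794697 -0.0674828   0.45902437]
```

Call:
{"method": "arm_command", "body": {
  "plan": [
    {"translation": [0, 0, 0.2], "twist": 0, "gripper": 0},
    {"translation": [0, 0, 0.4], "twist": 0, "gripper": 0},
    {"translation": [0, 0, 0.6], "twist": 0, "gripper": 0},
    {"translation": [0, 0, 0.7], "twist": 0, "gripper": 0},
    {"translation": [0, 0, 0.75], "twist": 0, "gripper": 0}
  ]
}}

```text
clock: 13.3
eef_pos: [569.1, 14.5, 53.5]
tcp_rot: [-3.14, 0.003, -1.692]
contact_force: [-0.1, 3.2, 4.5]
opening: 0.0
```

Call:
{"method": "arm_command", "body": {
  "plan": [
    {"translation": [0, 0, 0.03], "twist": 0, "gripper": 0},
    {"translation": [0, 0, 0.08], "twist": 0, "gripper": 0},
    {"translation": [0, 0, 0.12], "twist": 0, "gripper": 0},
    {"translation": [0, 0, 0.15], "twist": 0, "gripper": 0},
    {"translation": [0, 0, 0.15], "twist": 0, "gripper": 0}
  ]
}}

```text
clock: 13.72
eef_pos: [569.1, 14.6, 52.0]
tcp_rot: [-3.14, 0.004, -1.692]
contact_force: [-1.5, 1.1, 3.9]
opening: -0.004
```

It sinks at about 4 N. Pressing on until it bottoms.

Call:
{"method": "arm_command", "body": {
  "plan": [
    {"translation": [0, 0, 0.1], "twist": 0, "gripper": 0},
    {"translation": [0, 0, 0.2], "twist": 0, "gripper": 0},
    {"translation": [0, 0, 0.3], "twist": 0, "gripper": 0},
    {"translation": [0, 0, 0.4], "twist": 0, "gripper": 0},
    {"translation": [0, 0, 0.45], "twist": 0, "gripper": 0}
  ]
}}

```text
clock: 14.13
eef_pos: [569.1, 14.6, 47.7]
tcp_rot: [-3.14, 0.004, -1.692]
contact_force: [-4.3, 1.5, 11.9]
opening: 0.001
```

Call:
{"method": "arm_command", "body": {
  "plan": [
    {"translation": [0, 0, 0.03], "twist": 0, "gripper": 0},
    {"translation": [0, 0, 0.06], "twist": 0, "gripper": 0},
    {"translation": [0, 0, 0.08], "twist": 0, "gripper": 0},
    {"translation": [0, 0, 0.08], "twist": 0, "gripper": 0},
    {"translation": [0, 0, 0.08], "twist": 0, "gripper": 0}
  ]
}}

```text
clock: 14.55
eef_pos: [569.1, 14.6, 47.6]
tcp_rot: [-3.14, 0.004, -1.692]
contact_force: [-4.9, 0.7, 15.3]
opening: 0.001
```

The right bolt went down 6 mm and bottomed (54 to 47.6 mm, 15 N), so it is the loose one. Backing off and lining up over its bar.

Call:
{"method": "arm_command", "body": {
  "plan": [
    {"translation": [0, 0, -1.5], "twist": 0, "gripper": 0},
    {"translation": [0, 0.5, -4], "twist": 0, "gripper": 0.2},
    {"translation": [0, 2.5, -6], "twist": 0, "gripper": 0.6},
    {"translation": [0, 4.2, -6.3], "twist": 0, "gripper": 0.6},
    {"translation": [0, 4.4, -6.3], "twist": 0, "gripper": 0.6}
  ]
}}

```text
clock: 14.97
eef_pos: [523.4, 19.7, 111.2]
tcp_rot: [-3.14, 0.004, -1.692]
contact_force: [-0.0, 0.2, 0.1]
opening: 0.564
```

Call:
{"method": "arm_command", "body": {
  "plan": [
    {"translation": [0, 0, 0], "twist": 0, "gripper": 0.6},
    {"translation": [0, 0, 0], "twist": 0, "gripper": 0.6},
    {"translation": [0, 0, 0], "twist": 0, "gripper": 0.6},
    {"translation": [0, 0, 0], "twist": 0, "gripper": 0.6},
    {"translation": [0, 0, 0], "twist": 0, "gripper": 0.6}
  ]
}}

```text
clock: 15.38
eef_pos: [523.8, 19.6, 110.7]
tcp_rot: [-3.14, 0.003, -1.692]
contact_force: [-0.2, 0.3, -0.5]
opening: 0.599
```

Run:
```python
from h import *
c,f=snap("wrist","f1_wrist.png");s=sense(); print(s["eef_pos"],s["tcp_rot"],s["opening"],s["contact_force"],s["qvel"].round(3)); 
p=fx(5,-100);print(p,delta([p[0],p[1],36]),proj(c,[p[0],p[1],46]))
```

```text
[523.71205623  19.66820971 110.79787743] [-3.14033967  0.0034635  -1.69222798] 0.5990995460723809 [ 0.46275769  0.48847315 -0.08865136] [ 0.002 -0.006  0.004 -0.     0.002  0.001]
[524.73425218  17.73533514] [ 0.20538708 -0.11550917  7.47927185] [259.44646335 206.44505617]
```

View pics/f1_wrist.png

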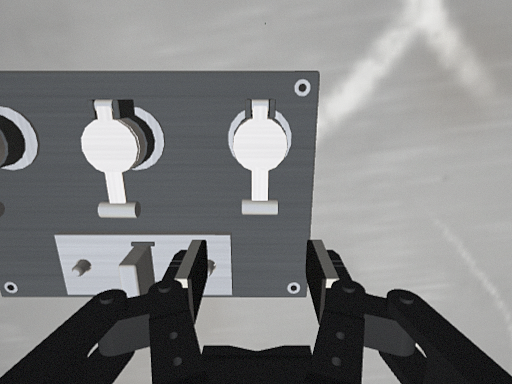

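The right bar is at (260,208), within 2 px of prediction. Descending around its ends.

Call:
{"method": "arm_command", "body": {
  "plan": [
    {"translation": [0.2, 0, 2], "twist": 0, "gripper": 0.6},
    {"translation": [0.2, 0, 4], "twist": 0, "gripper": 0.6},
    {"translation": [0.2, -0.05, 5], "twist": 0, "gripper": 0.6},
    {"translation": [0.2, -0.05, 5.5], "twist": 0, "gripper": 0.6},
    {"translation": [0.2, -0.05, 5.5], "twist": 0, "gripper": 0.6}
  ],
  "squeeze": 20
}}

```text
clock: 15.85
eef_pos: [523.4, 17.8, 54.7]
tcp_rot: [3.141, 0.003, -1.692]
contact_force: [-0.3, 0.8, -0.2]
opening: 0.602
```

Run:
```python
from h import *
c,f=snap("wrist","f2_wrist.png");s=sense(); print(s["eef_pos"],s["tcp_rot"],s["opening"],s["contact_force"],s["qvel"].round(3));
```

```text
[523.99016127  17.80391663  55.56392726] [-3.14122203  0.00329746 -1.69214105] 0.6003375793104894 [-0.42479474 -0.28298934  0.37620488] [ 0.001 -0.023 -0.012  0.001  0.005 -0.   ]
```

View pics/f2_wrist.png

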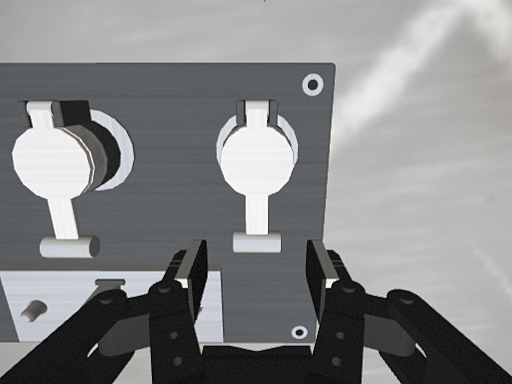

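Call:
{"method": "arm_command", "body": {
  "plan": [
    {"translation": [0, 0, 0.6], "twist": 0, "gripper": 0.6},
    {"translation": [0, 0, 1.3], "twist": 0, "gripper": 0.6},
    {"translation": [0, 0, 2], "twist": 0, "gripper": 0.6},
    {"translation": [0, 0, 2.4], "twist": 0, "gripper": 0.6},
    {"translation": [0, 0, 2.4], "twist": 0, "gripper": 0.6}
  ]
}}

```text
clock: 16.32
eef_pos: [523.3, 17.9, 30.6]
tcp_rot: [3.14, 0.003, -1.692]
contact_force: [-1.1, 0.7, 0.6]
opening: 0.597
```

Run:
```python
from h import *
c,f=snap("wrist","f3_wrist.png");s=sense(); print(s["eef_pos"],s["tcp_rot"],s["opening"],s["contact_force"],s["qvel"].round(3));
```

```text
[523.56500565  17.89144283  31.02830373] [ 3.14087887  0.00315873 -1.69214251] 0.6016965034727171 [-0.12442388  0.74275188  0.52475021] [ 0.001 -0.012 -0.006  0.001  0.007  0.002]
```

View pics/f3_wrist.png

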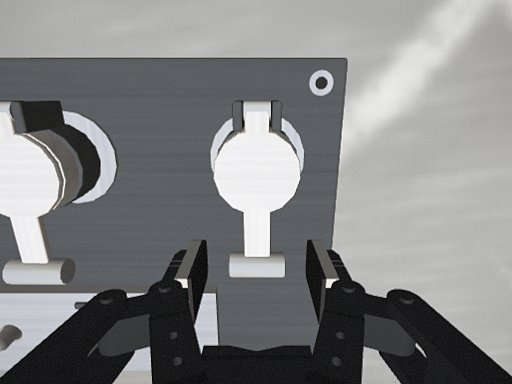

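The bar sits between the pads at (257,265). Closing with a light grip.

Call:
{"method": "arm_command", "body": {
  "plan": [
    {"translation": [0, 0, 0], "twist": 0, "gripper": 0.4},
    {"translation": [0, 0, 0], "twist": 0, "gripper": 0.3},
    {"translation": [0, 0, 0], "twist": 0, "gripper": 0.2},
    {"translation": [0, 0, 0], "twist": 0, "gripper": 0.2},
    {"translation": [0, 0, 0], "twist": 0, "gripper": 0.2}
  ],
  "squeeze": 25
}}

```text
clock: 16.78
eef_pos: [523.6, 17.8, 31.2]
tcp_rot: [3.141, 0.003, -1.692]
contact_force: [-1.0, -1.3, 0.1]
opening: 0.298
```

Run:
```python
from h import *
c,f=snap("wrist","f4_wrist.png");s=sense(); print(s["eef_pos"],s["tcp_rot"],s["opening"],s["contact_force"],s["qvel"].round(3)); 
R=71.03; a0=np.arctan2(2,71)
for th in np.arange(0,1.05,.1): print(th.round(1),"back +x",(71-R*np.cos(th+a0)).round(1),"up",(R*np.sin(th+a0)-2).round(1))
```

```text
[523.66595684  17.75583729  31.20937294] [ 3.14116302e+00  3.06965268e-03 -1.69217289e+00] 0.29638508711641953 [-0.44440278 -0.63379491 -0.1216127 ] [-0.002  0.    -0.    -0.    -0.003 -0.001]
0.0 back +x -0.0 up 0.0
0.1 back +x 0.6 up 7.1
0.2 back +x 1.8 up 14.1
0.3 back +x 3.8 up 20.9
0.4 back +x 6.4 up 27.5
0.5 back +x 9.6 up 33.8
0.6 back +x 13.5 up 39.7
0.7 back +x 18.0 up 45.3
0.8 back +x 23.0 up 50.3
0.9 back +x 28.4 up 54.9
1.0 back +x 34.3 up 58.8
```

View pics/f4_wrist.png

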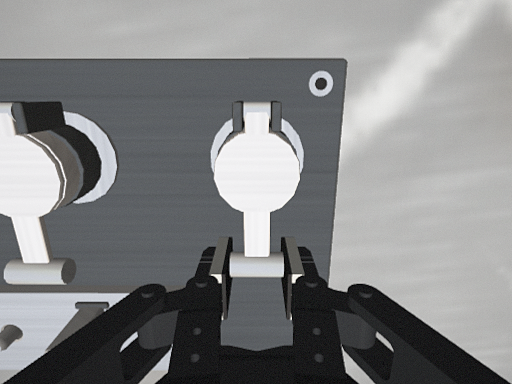

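Gripped at 25 mm, the bar's length. Lifting along the hinge arc.

Call:
{"method": "arm_command", "body": {
  "plan": [
    {"translation": [0, -0.02, -0.35], "twist": 0, "gripper": 0.2},
    {"translation": [0, -0.06, -0.71], "twist": 0, "gripper": 0.2},
    {"translation": [0, -0.12, -1.06], "twist": 0, "gripper": 0.2},
    {"translation": [0, -0.18, -1.41], "twist": 0, "gripper": 0.2},
    {"translation": [0, -0.28, -1.75], "twist": 0, "gripper": 0.2}
  ]
}}

```text
clock: 17.25
eef_pos: [526.4, 17.4, 49.1]
tcp_rot: [3.141, 0.003, -1.692]
contact_force: [1.0, -1.0, -3.8]
opening: 0.294
```

Run:
```python
from h import *
c,f=snap("wrist","f5_wrist.png");s=sense(); print(s["eef_pos"],s["tcp_rot"],s["opening"],s["contact_force"],s["qvel"].round(3));
```

```text
[526.60314976  17.37615118  49.56732674] [ 3.14119141e+00  3.09003700e-03 -1.69214781e+00] 0.29868373692081984 [-1.21464721 -0.93207895 -2.29580902] [-0.     0.007  0.008 -0.    -0.015 -0.   ]
```

View pics/f5_wrist.png

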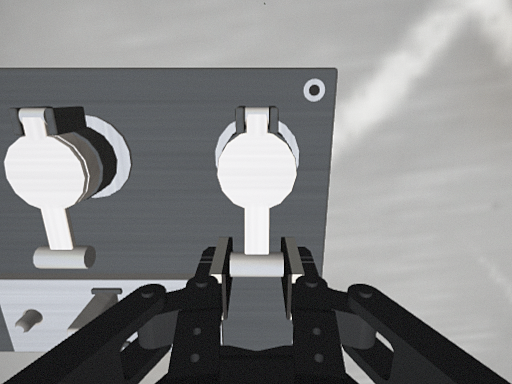

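The cap follows: the bar is held at (257,265), with about 2–4 N down on the fingers. Continuing.

Call:
{"method": "arm_command", "body": {
  "plan": [
    {"translation": [0, -0.1, -0.35], "twist": 0, "gripper": 0.2},
    {"translation": [0, -0.25, -0.75], "twist": 0, "gripper": 0.2},
    {"translation": [0, -0.42, -1.1], "twist": 0, "gripper": 0.2},
    {"translation": [0, -0.6, -1.42], "twist": 0, "gripper": 0.2},
    {"translation": [0, -0.8, -1.75], "twist": 0, "gripper": 0.2}
  ]
}}

```text
clock: 17.72
eef_pos: [534.3, 16.4, 67.3]
tcp_rot: [3.14, 0.003, -1.692]
contact_force: [0.5, -0.3, -3.6]
opening: 0.294
```

Run:
```python
from h import *
c,f=snap("wrist","f6_wrist.png");s=sense(); print(s["eef_pos"],s["tcp_rot"],s["opening"],s["contact_force"])
d=FX.T@(s["eef_pos"][:2]-[523.67,17.76]); u=s["eef_pos"][2]-31.2; print(d,u); from math import *
th=asin((u+2)/71.03)-.028; print(th, 71-71.03*cos(th+.028))
```

```text
[534.78153712  16.37716827  67.84143074] [ 3.14085263  0.00316235 -1.69221243] 0.29254856219076814 [-2.91269445 -0.1740836  -1.0645766 ]
[11.19720896 -0.03150346] 36.64143073652407
0.5472155161767038 11.400497228295492
```

View pics/f6_wrist.png

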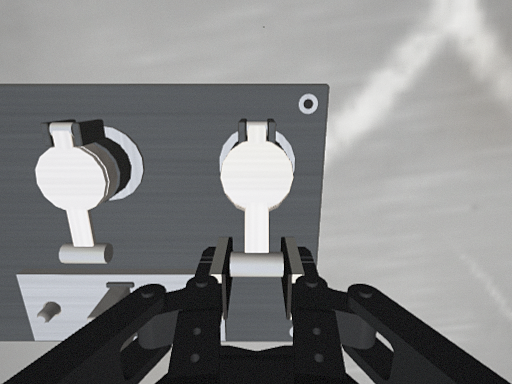

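Call:
{"method": "arm_command", "body": {
  "plan": [
    {"translation": [0, -0.22, -0.3], "twist": 0, "gripper": 0.2},
    {"translation": [0, -0.45, -0.59], "twist": 0, "gripper": 0.2},
    {"translation": [0, -0.68, -0.87], "twist": 0, "gripper": 0.2},
    {"translation": [0, -0.92, -1.13], "twist": 0, "gripper": 0.2},
    {"translation": [0, -1.18, -1.37], "twist": 0, "gripper": 0.2}
  ]
}}

```text
clock: 18.18
eef_pos: [546.3, 14.9, 81.7]
tcp_rot: [3.14, 0.003, -1.692]
contact_force: [-3.0, 0.1, -1.9]
opening: 0.297
```

Run:
```python
from h import *
s=sense(); print(s["eef_pos"],s["opening"],s["contact_force"])
d=FX.T@(s["eef_pos"][:2]-[523.67,17.76]); u=s["eef_pos"][2]-31.2; print(d,u); from math import *
th=asin((u+2)/71.03)-.028; print(th, 71-71.03*cos(th+.028)); print("to .97:",71-71.03*cos(.998)-d[0],71.03*sin(.998)-2-u)
```

```text
[546.30072783  14.91814138  81.72469976] 0.29687538066291075 [-2.97471226  0.09394646 -1.88120964]
[22.80828803 -0.08943916] 50.52469976009297
0.8042857668833981 23.18350896278472
to .97: 9.694576649429521 7.168109457082252
```

Call:
{"method": "arm_command", "body": {
  "plan": [
    {"translation": [0, -0.25, -0.22], "twist": 0, "gripper": 0.2},
    {"translation": [0, -0.5, -0.42], "twist": 0, "gripper": 0.2},
    {"translation": [0, -0.75, -0.6], "twist": 0, "gripper": 0.2},
    {"translation": [0, -0.95, -0.72], "twist": 0, "gripper": 0.2},
    {"translation": [0, -0.95, -0.72], "twist": 0, "gripper": 0.2}
  ]
}}

```text
clock: 18.6
eef_pos: [555.9, 13.7, 89.2]
tcp_rot: [3.14, 0.003, -1.692]
contact_force: [-4.6, 1.1, 1.3]
opening: 0.292
```

Call:
{"method": "arm_command", "body": {
  "plan": [
    {"translation": [0, 0, 0], "twist": 0, "gripper": 0.2},
    {"translation": [0, 0, 0], "twist": 0, "gripper": 0.2},
    {"translation": [0, 0, 0], "twist": 0, "gripper": 0.2},
    {"translation": [0, 0, 0], "twist": 0, "gripper": 0.2},
    {"translation": [0, 0, 0], "twist": 0, "gripper": 0.2}
  ]
}}

```text
clock: 19.02
eef_pos: [555.8, 13.8, 89.2]
tcp_rot: [3.14, 0.003, -1.692]
contact_force: [-3.1, 0.3, -0.3]
opening: 0.294
```

Run:
```python
from h import *
from math import *
c,f=snap("wrist","g_wrist.png"); ct,t=snap("top","g_top.png"); cs,sc=snap("scene","g_scene.png")
s=sense(); print(s["clock"],s["eef_pos"],s["opening"],s["contact_force"],s["qvel"].round(3))
d=FX.T@(s["eef_pos"][:2]-[523.67,17.76]); u=s["eef_pos"][2]-31.2; print(d,u)
th=asin((u+2)/71.03)-.028; print(th, acos((71-d[0])/71.03)-.028)
R=lambda f,y,x,h,w,k:cv2.resize(f[y:y+h,x:x+w],None,fx=k,fy=k,interpolation=cv2.INTER_CUBIC)
cv2.imwrite("pics/g_c.png",R(sc,190,150,100,140,5.5));
```

```text
19.1667 [555.8700844   13.75085405  89.21090208] 0.2947748359343965 [-4.59052704  0.23135522 -0.15813353] [-0.001 -0.001  0.001  0.    -0.001 -0.003]
[32.44857492 -0.09312302] 58.010902076720356
0.9783164845850312 0.9690902472829462
```

View pics/g_wrist.png

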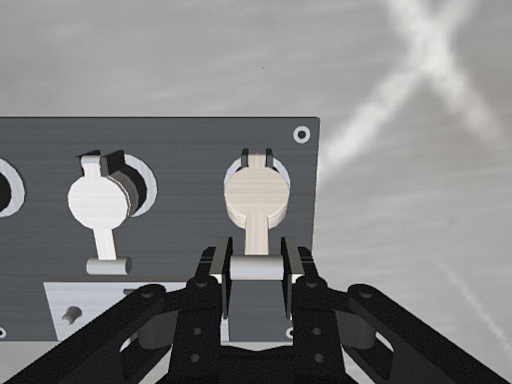

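View pics/g_c.png

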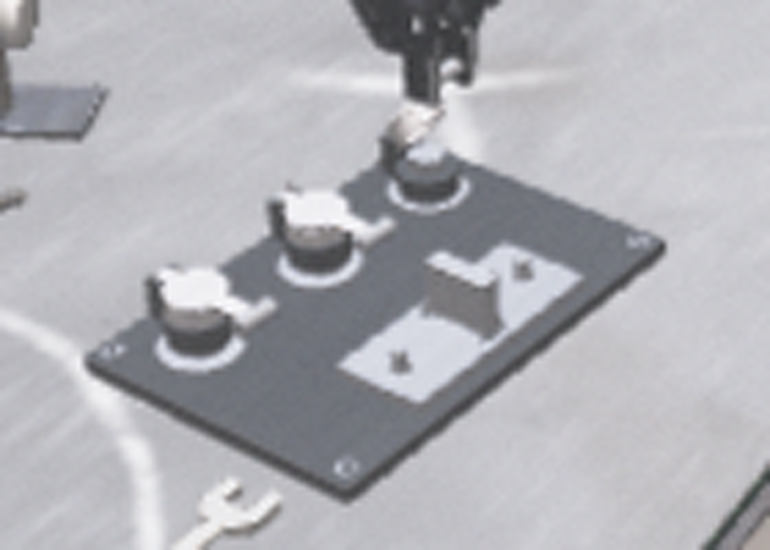

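View pics/g_top.png

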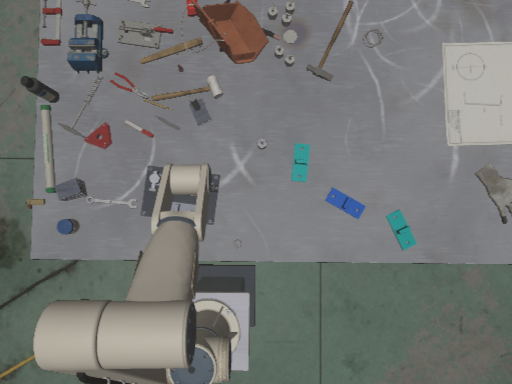

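The checks agree: the angle is 0.97 rad from the forward shift and 0.98 from the rise, so the bolt stayed down. The plate is flush, the other two caps are shut and the bystanders are at the same pixels as at the start. Handing in.

```bash
python3 -c "
from rig import job,sense
print(job.sign_off(), sense()['clock'])"
```

```text
the job is handed in; nothing more can be done
the job is handed in; nothing more can be done
```

The job is handed in at about 19 s of the 66 s allowed. The backplate is seated on its pins, and the loose bolt's cap is held open in the gripper. `sign_off` gave no verdict, so what follows is from my own checks.

- **Backplate:** I picked the grey plate up by its lug, lowered it over both pins and let go at the flush height. Afterwards the pictures show both pin tops through the holes and the plate lying flat.
- **Bolts:** The middle and left bolts did not move under 9–12 N and 6–9 N. The right one (y = -100) sank about 6 mm, from 54.0 to 47.6 mm, so it is the loose one.
- **Cap:** I lifted only the right cap, gripping its cross-bar by the ends at about 25 mm opening. It is open about 0.97 rad by the forward movement and 0.98 rad by the rise. That agreement means the bolt was not drawn back up. The force on the fingers is a steady 3–5 N, mostly sideways towards the robot.
- **Rest of the scene:** The other two caps look shut. The mandrel, nut and wrench are at the same top-view pixels as at the start.
- **Disagreements:** The top camera put the fixture about 4 mm off in y from the wrist camera; I used the wrist camera, and the plate's fit bore it out. The wrist camera also showed the plate about 2 mm further forward in the grip than first measured. I corrected for that against the pins before lowering.

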